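# Latch the chocolate mould shut

## Task

Close the two-part casting mould with its draw latch: take the claw by its thumb tab, hook it well down over the keeper bar on the loose half and draw it back gently until you feel it bite. Then let go of it and swing the lever down over centre until it lies flat and the latch holds the halves together by itself; press lightly, without slamming it into its stop, and leave everything standing around alone.

Things in the scene. Friction and masses are not known exactly. Their poses are not given: they have to be found in the camera images.
- mould: Aluminium two-part casting mould fixed on the bench, 210 long (x) x 150 wide (y) x 75 high mm when shut; two pour holes on the seam, a steel draw latch along the middle of its flat top. Origin on the bench under the lever's pivot; x runs along the latch from handle to keeper, z up. The half with the lever spans x -50 to 55 mm; the other half starts at 55 mm plus the open gap and slides along x.
- mould_top (a point): On the mould's top, at x = 55 mm in its frame, axes as the mould's. The keeper on the loose half is a level round bar 8 mm thick, 30 mm long along y between two cheeks (y +-18 mm, 94 mm above the bench), its centre 90 mm above the bench at the mould's x = 120 mm plus the gap. The gap is not measured, 4 to 10 mm at the start: feel for it. A rubber seal resists closing it, 4 N per mm plus 14 N friction.
- lever_pivot (a point): The lever's hinge axis, along the mould's y, 101 mm above the bench at the mould's x = y = 0. The claw's pivot sits on the lever 28 mm from this axis: with the lever shut, 27.7 mm towards the handle end and 3.9 mm below; it turns with the lever.
- lever (a joint): Lever angle, rad: 0 = shut, handle level towards the mould's -x; grows as it swings up (1.57 upright), at most 2.0. It stays where it is left and follows when the claw is moved. With the claw hooked and taut it stands at about 0.8 to 1.15; pressing it down from there takes about 7 N near the handle's end; over 20 N bends it; past the dead point near 0.2 it goes to its stop at 0 almost by itself.
- handle: The lever's handle, a flat steel plate 28 mm wide and 5 mm thick that spans 36 to 91 mm from the pivot; origin on the lever's hinge axis, its -x axis points along the handle to its end, z is the normal of the face to press on (up when shut).
- handle_end (a point): Middle of the handle's end, 91 mm from the pivot.
- claw (a joint): Angle of the claw against the lever, rad; the claw's tilt above level = claw minus lever. It starts raised 0.2 to 0.75 rad, its hook above the keeper. Its pivot is stiff: the claw stays where it is put and turns with the lever, so unless it is hooked without slack (1 to 2 mm) it lifts off the keeper when the lever is swung down. Moving it freely by the tab takes up to 4 N; the bite comes on top.
- tab_centre (a point): Centre of the claw's thumb tab, an upright steel disc 22 mm in diameter, 10 mm thick along the mould's y, on the claw's bar (10 mm wide, 6 mm high): 115 mm ahead of the claw's pivot and 14 mm above it in the claw's frame (x along the claw to the hook, z its upward normal). Grip it across its thickness from above; it may turn between the fingers.
- hook: The hook at the claw's end: a lip 22 mm wide (y), 5 mm thick, reaching 16 mm below the claw's centre line, leaning back slightly. Origin at the claw's pivot, x along the claw. Its inner face, which bears on the far side of the keeper bar, lies 153 mm ahead of the pivot. Tugging the claw by hand with over 10 N harms the seal; 3 to 5 N is enough to feel it bite.
- hook_tip (a point): Lower edge of the hook's lip. Hooked, it is lower than the keeper bar's centre and beyond the bar; fully seated (the claw's bar lying on the keeper bar) it is about 80 mm above the bench.
- bottle: Water bottle, 64 mm wide and 210 mm high: leave alone. Origin at its foot.
- flask: Blue flask, 68 mm wide and 220 mm high: leave alone. Origin at its foot.
- jar: Black jar beside the mould, 70 mm wide and 90 mm high: leave alone. Origin at its foot.
- tin: Low round card tin beside the mould, 72 mm wide and 45 mm high: leave alone. Origin at its foot.
- spatula: Spatula lying beside the mould: leave alone. Origin at its middle, on the bench.
- bowl: Blue bowl, 170 mm wide and 75 mm high: leave alone. Origin at its foot.
- mug: White mug, 76 mm wide and 90 mm high: leave alone. Origin at its foot.

How it is judged:
On the way, in this order (a step that is already met when the one before it is completed fails the run):
1. the claw's hook sits behind and below the keeper bar and bears on it, the lever still up (z of hook_tip in the frame of mould below 0.09 m and x of hook_tip in the frame of mould above 0.125 m and contact force between hook and anything else above 0.7 N and value of joint lever above 0.4 rad), for 0.2 s.
2. the lever is swung down flat with the claw drawn tight on the keeper (value of joint lever below 0.1 rad and contact force between hook and anything else above 6 N and z of hook_tip in the frame of mould below 0.088 m), for 0.2 s.
At the end, for the whole second after the job is handed in: The lever lies down within 0.10 rad of its stop, the hook is over the keeper (its tip lower than 88 mm above the bench, and more than 124 mm ahead of the lever's pivot) and pulls on it with more than 6 N by itself (all of step 2 and x of hook_tip in the frame of mould above 0.124 m); the robot touches nothing.
It fails at once if the claw is tugged against the keeper by the fingers with more than 10 N (contact force between the fingers and tab above 0.5 N and contact force between the fingers and hook below 0.5 N and contact force between hook and anything else above 10 N and value of joint lever above 0.4 rad).
It fails at once if the lever's handle is pressed with more than 20 N (contact force between the fingers and handle above 20 N).
It fails at once if a thing standing around is shifted by more than 15 mm (distance of any of bottle, flask, jar, tin, spatula, bowl, mug from where it was at the start of the episode above 0.015 m).
It also fails if it takes over 67 s, if anything falls off the work surface, if the arm or the gripper's body presses on something with over 40 N, if the wrist force passes 120 N, or if a joint passes its speed limit or range.

## Robot

A 7-joint arm with a two-finger parallel gripper is mounted at the origin on the work surface. World frame = base frame: x ahead of the robot, y to its left, z up, the work surface at z = 0. Lengths are in m, angles in rad, forces in N, time in s.
With the tool pointing down it reaches from about 0.425 to 0.95 m from the base axis. Payload 4.7 kg.
Tool frame: the origin (TCP) lies between the finger pads; the fingertips stand 25 mm ahead of it and the grasp point (between the pads) lies 6 mm ahead of it; z points along the fingers, y is the line along which they close (so a half turn about z gives the same grasp; the last joint's range is limited). The gripper opens to 85 mm and grips with 20 to 120 N. Pads are 22 mm wide; open, the fingers measure 114 mm over their backs; the gripper's body (76 mm by 85 mm) begins 54 mm behind the grasp point. The pads swing forward as they close: fully open they stand 13 mm farther back than shut.
Start: joints at [1.173, 0.469, -0.049, 1.532, 0.024, 1.141, -0.082], TCP at [0.243, -0.63, 0.256] pointing down, gripper open.
Joint ranges: [-2.59, 2.59], [-0.33, 1.99], [-1.39, 1.29], [0.1, 2.45], [-1.04, 4.18], [0.21, 1.99], [-2.66, 2.66]. Speed limits (rad/s): [2.57, 2.57, 3.14, 3.14, 3.14, 3.14, 3.14].

## Interface

Orientations are given as a 3x3 rotation matrix whose columns are the frame's x, y, z axes.
In Python, from rig import * gives the robot as it stands. Calls block until the motion is done:
- movep(position, orientation): joint-space move of the TCP to a pose.
- move_l(position, attitude=None, feed=0.15, until_force=None): straight line of the TCP; attitude=None keeps the orientation; feed is the mean speed in m/s. With until_force (N) it stops when the force on the tool has changed by that much, and returns True; else False.
- move_joints(angles): joint-space move.
- command_gripper(opening, newtons=None): finger opening in m; newtons is the grip in N (None keeps the last); returns when the fingers have stopped.
- sleep(seconds).
- inverse_kinematics(position, orientation): joint angles nearest the present ones, or None.
- sense(): the state.
- camera(name): name is "side" or "top"; returns (picture, depth): 480x640x3 uint8, red, green, blue; 480x640 float32, m along the optical axis (not along the pixel's ray), 0 where there is no reading.
- camera_params(name): a dict with "K" (3x3 intrinsics, pixels), "position" and "rotation" of the camera in the world. Camera axes: x right, y down, z forward; pixel columns grow to the right and rows downward; lengths in m; the calibration is good to about 2 mm. A picture is of the moment at which its call begins. camera_params takes no time and is no camera call.
A pose or a line that the arm cannot do raises Unreachable and nothing moves.
- finish_job(): hands the job in; it is judged then, once.
The state is a dict: "time_s": time; "joint_pos": joint angles; "qd": joint speeds; "joint_efforts": joint torques, N m; "position": TCP position; "tcp_rot": TCP orientation; "wrist_force": force on the tool from outside, world axes, zero at the start; "ft_torque": the same for the moment, N m; "finger_gap": finger opening in m; "gripper_force": force on a finger pad.
Only numpy, scipy, OpenCV 4.12 (cv2) and the standard library are available. Lean on these libraries where they do the work, as an engineer would, in place of code of your own. Each camera call takes 0.05 s, during which the arm holds its last target. There are 200 camera calls.

## Working session

There is one attempt and no reset: what is moved stays moved. The work goes in short steps, each a Python script; the robot and the scene stay as the last script left them, time stands still between calls to the robot, and variables do not carry over. Pictures are saved under pics/ and viewed, at most 10 in all, crops included, and the job is handed in when it is done.

```bash
mkdir -p pics; ls
python3 - <<'E'
from rig import *
import cv2,numpy as np
for n in("top","side"):
    p,d=camera(n); cv2.imwrite(f"pics/{n}0.png",p[:,:,::-1]); np.save(f"{n}0.npy",d); c=camera_params(n); print(n,c["K"],c["position"],c["rotation"],(d>0).mean())
print(sense()["time_s"],sense()["wrist_force"])
E
```

```text
pics
top [[508.89199706   0.         319.52755424]
 [  0.         508.89199706 235.6238947 ]
 [  0.           0.           1.        ]] [4.31582664e-01 8.38871512e-04 1.29822150e+00] [[ 0.02032665 -0.99130761  0.12998483]
 [-0.99969669 -0.01834395  0.01643261]
 [-0.01390534 -0.13027943 -0.9913798 ]] 0.9959537760416667
side [[435.80245742   0.         317.55641862]
 [  0.         435.80245742 233.90062636]
 [  0.           0.           1.        ]] [-0.01374568  0.6776392   0.85357688] [[-0.7536047  -0.40885184  0.51470392]
 [-0.65713456  0.48758697 -0.57483312]
 [-0.01594135 -0.77142667 -0.63611851]] 0.9960579427083334
0.1 [0.12052823 0.04508404 0.00301692]
```

View pics/top0.png

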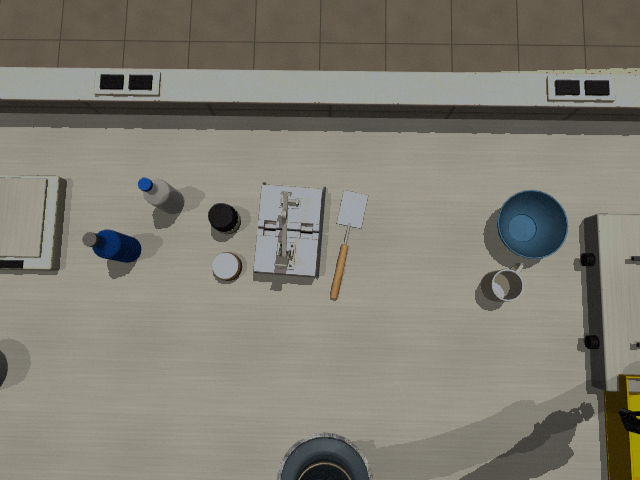

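View pics/side0.png

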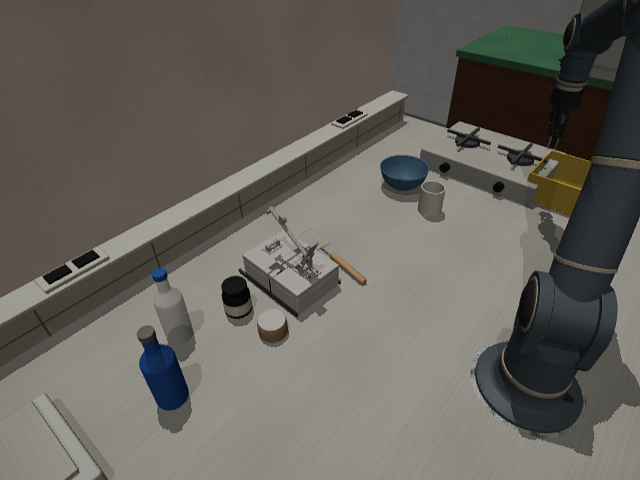

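The top view shows the mould at about (255–325, 185–275), keeper near (290,200), lever near (287,255), jar at (224,218), tin at (227,265), spatula from (352,205) to (337,290). The side view shows the raised claw from (270,210) to (305,255).

```bash
cat > h.py <<'E'
from rig import *
import cv2,numpy as np
def cloud(n,d):
    c=camera_params(n);K=c["K"];v,u=np.mgrid[0:480,0:640]
    P=np.stack([(u-K[0,2])/K[0,0]*d,(v-K[1,2])/K[1,1]*d,d],-1)@np.array(c["rotation"]).T+c["position"]
    return P
E
python3 - <<'E'
from h import *
d=np.load("top0.npy");P=cloud("top",d)
Z=P[...,2]
roi=np.zeros((480,640),bool);roi[175:285,245:335]=1
m=roi&(abs(Z-.075)<.008)
q=P[m]; r=cv2.minAreaRect((q[:,:2]*1000).astype(np.float32)); print(len(q),np.median(q[:,2]),r,cv2.boxPoints(r))
ds=np.load("side0.npy");S=cloud("side",ds)
q2=S[(abs(S[...,2]-.075)<.006)&(abs(S[...,0]-q[:,0].mean())<.15)&(abs(S[...,1]-q[:,1].mean())<.15)];q2=q2[np.hypot(*(q2[:,:2]-q[:,:2].mean(0)).T)<.14]
r=cv2.minAreaRect((q2[:,:2]*1000).astype(np.float32)); print(len(q2),np.median(q2[:,2]),r)
a=cv2.resize(cv2.imread("pics/top0.png")[175:285,240:345],None,fx=5.5,fy=5.5,interpolation=cv2.INTER_CUBIC)
cv2.imwrite("pics/topc.png",a)
b=cv2.resize(cv2.imread("pics/side0.png")[195:325,235:375],None,fx=4.6,fy=4.6,interpolation=cv2.INTER_CUBIC)
cv2.imwrite("pics/sidec.png",b)
E
```

```text
4370 0.07483664574269155 ((606.8187255859375, 98.99288177490234), (150.23316955566406, 215.80035400390625), 86.63643646240234) [[494.69724   30.336372]
 [710.1258    17.675026]
 [718.9402   167.64938 ]
 [503.51166  180.31073 ]]
2739 0.07559750452628122 ((604.93701171875, 99.42373657226562), (154.40106201171875, 217.94052124023438), 86.64219665527344)
```

View pics/topc.png

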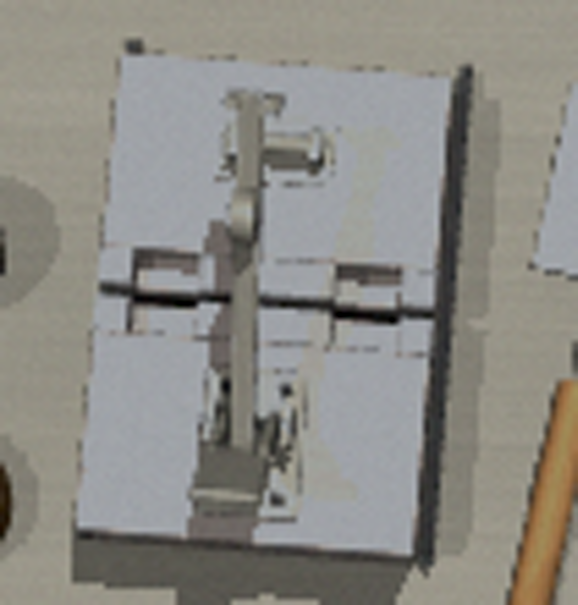

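View pics/sidec.png

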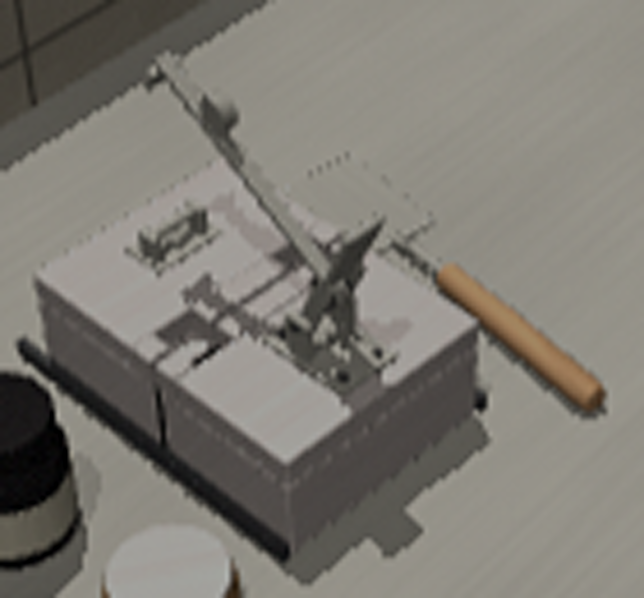

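The mould stands square to about −3.4°, with the keeper at the far end. The claw is raised over it, with its tab at crop (245,212) in the top view and (222,112) in the side view. The lever is steep. Next I take the claw and lever profile from the depth data.

```bash
cat >> h.py <<'E'
A=np.radians(-3.36);EX=np.array([np.cos(A),np.sin(A),0]);EY=np.array([-np.sin(A),np.cos(A),0]);O=np.array([.549,.1024,0])
RM=np.stack([EX,EY,[0,0,1]],1)
def toM(P): return (P-O)@RM
def toW(p): return O+RM@np.asarray(p,float)
E
python3 - <<'E'
from h import *
img=np.full((560,800,3),255,np.uint8)
for n,col in(("top",(255,0,0)),("side",(0,0,255))):
    M=toM(cloud(n,np.load(n+"0.npy")))
    m=(abs(M[...,1])<.04)&(M[...,0]>-.1)&(M[...,0]<.2)&(M[...,2]>.07)&(M[...,2]<.26)
    q=M[m]*1000
    for x,y,z in q: cv2.circle(img,(int(150+x*3),int(780-z*3)),2,col,-1)
    b=q[(q[:,2]>120)&(q[:,0]>20)&(q[:,0]<160)]
    l=cv2.fitLine(b[:,[0,2]].astype(np.float32),cv2.DIST_HUBER,0,.01,.01).ravel();print(n,len(b),l,np.degrees(np.arctan2(l[1],l[0])),"y",np.median(b[:,1]))
    h=q[(q[:,2]>112)&(q[:,0]<0)];l=cv2.fitLine(h[:,[0,2]].astype(np.float32),cv2.DIST_HUBER,0,.01,.01).ravel();print("hdl",len(h),l,h.min(0),h.max(0), np.median(h[:,1]))
    t=q[np.argsort(-q[:,2])[:12]];print("top pts",t.mean(0))
    # keeper
    k=q[(q[:,2]>84)&(q[:,2]<98)&(q[:,0]>100)&(q[:,0]<160)];print("keeper",k.mean(0) if len(k) else 0,k[:,:2].min(0),k[:,:2].max(0))
cv2.line(img,(0,780-225),(800,780-225),(0,0,0));cv2.circle(img,(150,780-303),5,(0,200,0),-1)
cv2.imwrite("pics/prof.png",img)
E
```

```text
top 258 [  0.83858925   0.5447642   71.26414    183.98468   ] 33.00855 y -0.37379906188688433
hdl 172 [  0.4480948   -0.89398605 -21.962276   155.67358   ] [-39.05241268 -13.95036015 112.88768811] [-9.68897051e-03  1.39825033e+01  1.88686459e+02] -0.7312383079602658
top pts [112.42979949  -0.32970656 214.08589853]
keeper [124.36741709  -4.19679963  92.38141005] [117.5725955  -20.80742584] [132.92864608  20.75116319]
side 256 [  0.8407207    0.54146904  67.39798    182.39528   ] 32.7837 y 2.8421628743826823
hdl 166 [  0.39611673  -0.91820014 -27.081596   154.03659   ] [-42.09283564 -13.46847086 112.35733338] [-8.27182925e-03  1.47970239e+01  1.87037848e+02] 4.706390255084042
top pts [110.45925009   1.46246552 213.86769272]
keeper [122.08271247   2.31795851  92.29582374] [114.90426414 -20.58796764] [130.97385002  23.35667053]
```

View pics/prof.png

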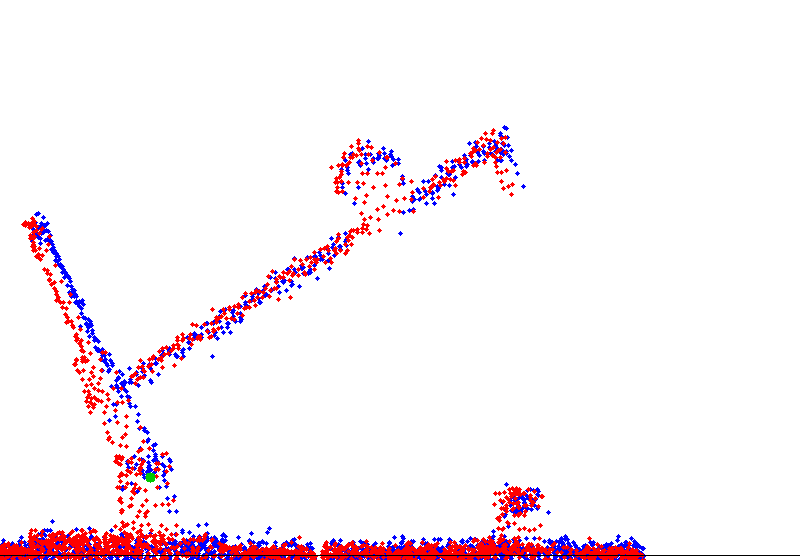

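The profile puts the lever near 1.14 rad, the claw near +0.58 rad, the tab centre at about (73.5, 0.5, 200) mm in the mould frame and the keeper at x≈125. This agrees with the mechanism model to within about 2 mm. Now I grip the tab.

```bash
cat >> h.py <<'E'
RT=np.stack([EX,-EY,[0,0,-1]],1)
def rot(x,z,a): return np.array([x*np.cos(a)-z*np.sin(a),x*np.sin(a)+z*np.cos(a)])  # ccw in x-z
def pivot(th): return np.array([0,.101])+rot(-.0277,-.0039,-th)
def tab(th,ph): return pivot(th)+rot(.115,.014,ph)
def tip(th,ph): return pivot(th)+rot(.155,-.016,ph)
def mf(): return RM.T@np.array(sense()["wrist_force"])
def st(s=""):
    q=sense();print(s,"t%.1f"%q["time_s"],"M",np.round(toM(np.array(q["position"]))*1000,1),"F",np.round(mf(),1),"gap %.4f"%q["finger_gap"],"gf",np.round(q["gripper_force"],1))
E
python3 - <<'E'
from h import *
p=sense()["position"];R0=np.array(sense()["tcp_rot"]);print(R0.round(2))
R=RT
for C in(RT,RT@np.diag([-1,-1,1])):
    q=inverse_kinematics(toW([.0735,.0008,.28]),C);print(None if q is None else np.round(q,2))
    if q is not None and np.trace(C.T@R0)>np.trace(R.T@R0): R=C
np.save("R.npy",R)
move_l([p[0],p[1],.36],feed=.3)
movep(toW([.0735,.0008,.30]),R)
command_gripper(.04,20);st()
move_l(toW([.0735,.0008,.214]),feed=.08,until_force=5);st("down")
command_gripper(0,25);st("grip")
p,d=camera("side");cv2.imwrite("pics/g1.png",cv2.resize(p[130:330,200:400,::-1],None,fx=3,fy=3,interpolation=cv2.INTER_CUBIC))
E
```

```text
[[ 0.93  0.36 -0.  ]
 [ 0.36 -0.93  0.  ]
 [-0.   -0.   -1.  ]]
[ 0.22  0.45 -0.63  1.59  0.28  1.19 -2.09]
[ 0.39  0.53 -0.9   1.58  0.43  1.24  0.93]
 t4.0 M [ 73.5   0.8 300. ] F [-0.1 -0.2  0.4] gap 0.0400 gf 0.0
down t5.2 M [ 73.9   1.  214.7] F [ 0.3 -0.3  0.2] gap 0.0399 gf 0.0
grip t5.6 M [ 73.8   0.9 214.4] F [ 1.4 -0.3  1. ] gap 0.0095 gf 29.1
```

View pics/g1.png

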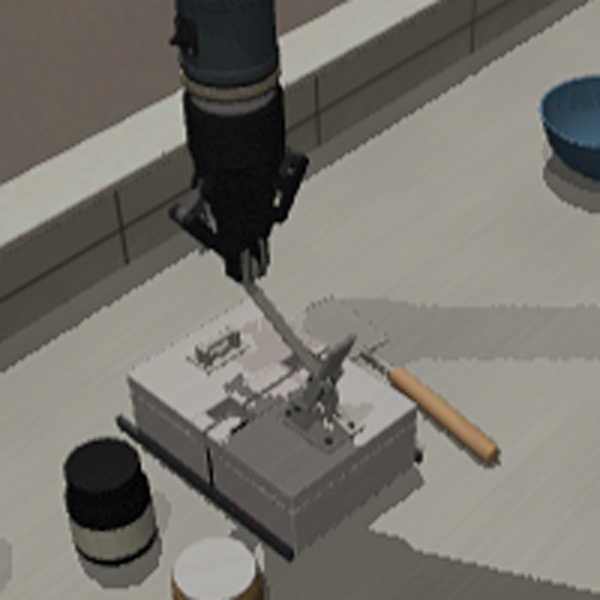

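The fingers hold the tab (picture 250,275; gap 9.5 mm) and the claw is free of everything else. Next I swing it down beyond the keeper.

```bash
cat >> h.py <<'E'
def tcp(th,ph,dz=.0144): t=tab(th,ph); return toW([t[0]+.0005,.0009,t[1]+dz])
E
python3 - <<'E'
from h import *
print(tab(1.14,.585))
for th,ph in((1.2,.45),(1.24,.3),(1.25,.15),(1.25,.04),(1.25,-.06)):
    move_l(tcp(th,ph),feed=.06); st((th,ph))
for ph in(-.09,-.115):
    move_l(tcp(1.25,ph),feed=.02); st(ph)
for ph in np.arange(-.13,-.26,-.015):
    h=move_l(tcp(1.25,ph),feed=.02,until_force=3.5); st((ph,h))
    if h: break
p,d=camera("side");cv2.imwrite("pics/g2.png",cv2.resize(p[190:320,230:380,::-1],None,fx=4,fy=4,interpolation=cv2.INTER_CUBIC))
E
```

```text
[0.07303506 0.19971543]
(1.2, 0.45) t6.1 M [ 84.3   0.9 201.6] F [-0.5 -0.4 -0.4] gap 0.0093 gf 29.1
(1.24, 0.3) t6.5 M [ 93.6   0.9 187. ] F [-1.  -0.7 -0.3] gap 0.0097 gf 29.2
(1.25, 0.15) t6.9 M [ 99.6   0.9 170.9] F [-0.4  0.5  0.5] gap 0.0095 gf 29.5
(1.25, 0.04) t7.3 M [102.1   0.9 158.4] F [-1.1 -0.3  0.3] gap 0.0094 gf 29.7
(1.25, -0.06) t7.6 M [103.3   0.9 146.8] F [-1.8 -0.8  0.3] gap 0.0094 gf 29.9
-0.09 t8.0 M [103.7   0.9 144. ] F [-1.1 -0.8  1.3] gap 0.0094 gf 30.1
-0.115 t8.3 M [104.    0.9 141.1] F [-0.4  0.2  2.7] gap 0.0093 gf 30.2
(np.float64(-0.13), False) t8.5 M [104.    0.9 139.5] F [-0.8  0.1  2.5] gap 0.0093 gf 30.3
(np.float64(-0.14500000000000002), False) t8.8 M [103.9   0.9 137.6] F [ 0.2 -0.8  3.1] gap 0.0093 gf 30.4
(np.float64(-0.16000000000000003), False) t9.0 M [103.8   0.9 135.8] F [-0.3 -0.   3. ] gap 0.0094 gf 30.4
(np.float64(-0.17500000000000004), False) t9.3 M [103.7   0.9 134.1] F [ 0.4 -0.5  2.3] gap 0.0093 gf 30.4
(np.float64(-0.19000000000000006), False) t9.5 M [103.5   0.9 132.3] F [-0.8  0.1  2.7] gap 0.0091 gf 30.5
(np.float64(-0.20500000000000007), False) t9.8 M [103.4   0.9 130.6] F [-0.4 -0.8  1.9] gap 0.0093 gf 30.4
(np.float64(-0.22000000000000008), False) t10.0 M [103.3   0.9 129.1] F [-1.  -0.2  2.8] gap 0.0094 gf 30.8
(np.float64(-0.2350000000000001), False) t10.3 M [103.4   1.  128.9] F [-4.3 -1.2  9.8] gap 0.0090 gf 31.7
(np.float64(-0.2500000000000001), False) t10.5 M [103.5   1.  128.7] F [-5.2 -2.6 18.3] gap 0.0095 gf 32.7
```

View pics/g2.png

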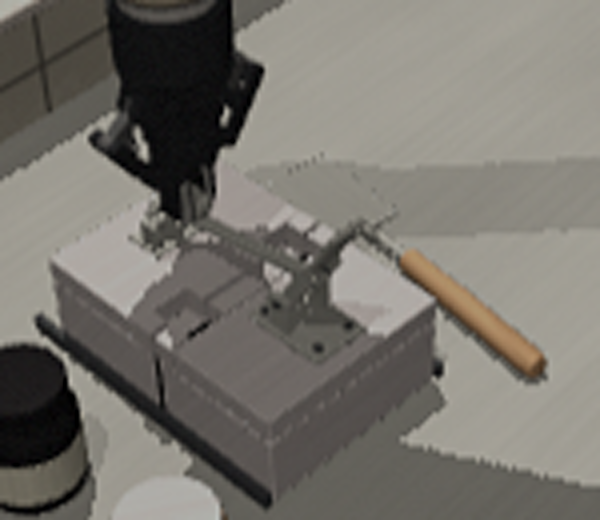

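The claw's bar is resting on the keeper (TCP z 128.9, close to the predicted seat) with the hook lip beyond the bar. The last step pressed harder than I meant, so I unload it and draw back in 0.3 mm steps, reading the force each time.

```bash
cat >> h.py <<'E'
from scipy.optimize import brentq
def seat(th,xk=.125,lift=0):
    def f(ph):
        p=pivot(th); return p[1]+(xk-p[0])*np.tan(ph)-.003/np.cos(ph)-.094-lift
    return brentq(f,-.5,.3)
E
python3 - <<'E'
from h import *
t0=tab(1.25,seat(1.25));dz=.129-t0[1];print(dz,seat(1.25))
g=lambda th:tcp(th,seat(th,lift=.0015),dz)
move_l(g(1.25),feed=.02);sleep(.2);st("lift")
th=1.25;base=None;log=[]
while th>.7:
    th-=.012 if th>1.1 else .0085
    move_l(g(th),feed=.012); sleep(.05)
    F=np.mean([mf() for _ in range(3)],0); log.append(F[0])
    print("%.3f x%.1f z%.1f F%s"%(th,*(toM(np.array(sense()["position"]))*1000)[[0,2]],F.round(1)))
    if len(log)>6 and F[0]>np.median(log[3:-1])+2.8 and F[0]>2: break
sleep(.4);st("bite")
E
```

```text
0.012980476474163491 -0.20789552233829134
lift t11.1 M [103.6   0.9 129.7] F [-1.2 -0.  -1.1] gap 0.0091 gf 30.2
1.238 x103.5 z130.1 F[ 0.3 -0.4 -1. ]
1.226 x103.4 z130.4 F[ 1.5 -0.2 -1.7]
1.214 x103.3 z130.5 F[ 3.1 -0.6 -1.2]
1.202 x102.8 z130.3 F[ 4.1  1.3 -2.9]
1.190 x102.3 z130.3 F[ 5.  -0.4 -3.1]
1.178 x101.9 z130.3 F[ 4.5  0.2 -2.8]
1.166 x101.6 z130.3 F[ 3.4 -0.1 -2.6]
1.154 x101.4 z130.3 F[ 4.8  0.3 -1.6]
1.142 x101.0 z130.3 F[ 3.3 -0.7 -2.9]
1.130 x100.8 z130.3 F[ 4.4 -0.6 -2.7]
1.118 x100.5 z130.3 F[ 4.3  0.2 -3.1]
1.106 x100.3 z130.3 F[ 4.4  0.4 -2.4]
1.094 x100.1 z130.3 F[ 4.9  0.  -2.5]
1.085 x100.1 z130.3 F[ 5.8 -0.4 -2.7]
1.077 x100.1 z130.4 F[ 6.   0.3 -2.8]
1.069 x100.0 z130.3 F[ 6.6  0.3 -4.6]
1.060 x100.0 z130.4 F[ 6.6 -0.5 -3. ]
1.052 x100.0 z130.3 F[ 7.2  0.3 -3.8]
1.043 x100.0 z130.4 F[ 6.7 -0.2 -4.5]
1.035 x99.9 z130.4 F[ 7.9  0.  -4.8]
bite t17.5 M [ 99.9   0.8 130.3] F [ 8.7  0.6 -5.2] gap 0.0092 gf 29.6
```

At x≈100 the force rises from a free 4.4 N to 8.7 N with no further travel. That is a bite of about 4 N, and I held it for more than 0.2 s. I let go, back off and look.

Run:
```python
from h import *
command_gripper(.035);st("open")
p=np.array(sense()["position"]);R=np.load("R.npy")
move_l(p+[0,0,.12],feed=.2)
move_l(toW([-.05,-.0,.33]),feed=.25);command_gripper(0,20)
j=np.array(sense()["joint_pos"]);j[0]-=.7;move_joints(j)
st()
img=np.full((560,800,3),255,np.uint8)
for n,col in(("top",(255,0,0)),("side",(0,0,255))):
    pc,d=camera(n);cv2.imwrite(f"pics/{n}3.png",pc[:,:,::-1]);np.save(n+"3.npy",d)
    M=toM(cloud(n,d))
    m=(abs(M[...,1])<.03)&(M[...,0]>-.1)&(M[...,0]<.18)&(M[...,2]>.07)&(M[...,2]<.22)
    q=M[m]*1000
    for x,y,z in q: cv2.circle(img,(int(280+x*3.5),int(780-z*3.5)),2,col,-1)
    h=q[(q[:,2]>128)&(q[:,0]<-10)];print(n,"hend",h[np.argsort(-h[:,2])[:10]].mean(0),len(h))
    b=q[(q[:,2]>101)&(q[:,2]<150)&(q[:,0]>20)&(abs(q[:,1])<14)];tb=b[np.argsort(-b[:,2])[:8]];print("tab top",tb.mean(0))
    b2=b[(b[:,0]<75)];l=cv2.fitLine(b2[:,[0,2]].astype(np.float32),cv2.DIST_HUBER,0,.01,.01).ravel();print("bar",l)
cv2.circle(img,(280,780-354),5,(0,200,0),-1)
cv2.imwrite("pics/prof3.png",img)
s=cv2.imread("pics/side3.png")[200:320,240:370];cv2.imwrite("pics/side3c.png",cv2.resize(s,None,fx=4.5,fy=4.5,interpolation=cv2.INTER_CUBIC))
```

```text
open t17.9 M [ 97.7   1.1 130.1] F [-0.3 -0.1  0.1] gap 0.0352 gf 0.0
 t21.2 M [-250.7  284.6  329.5] F [ 0.7 -0.8 -0.5] gap 0.0002 gf 0.0
top hend [-56.65815331  -1.04155105 173.30727428] 202
tab top [9.33961871e+01 8.72727527e-02 1.29578862e+02]
bar [  0.98902804  -0.1477279   47.431606   112.39564   ]
side hend [-58.60387059  -0.77276534 172.49216889] 67
tab top [nan nan nan]<stdin>:16: RuntimeWarning: Mean of empty slice.
  ret = um.true_divide(
Traceback (most recent call last):
cv2.error: OpenCV(4.12.0) /io/opencv/modules/imgproc/src/linefit.cpp:50: error: (-215:Assertion failed) count > 0 in function 'fitLine2D_wods'
```

The lever end at (−57, 173) gives about 0.89 rad and the claw slope is −0.15 rad. The model then puts the hook tip at about 81 mm above the bench, so the hook is taut and seated. Now I press the handle with closed fingers, following its arc.

```bash
cat >> h.py <<'E'
def hp(th,off=0,r=.080):
    n=np.array([np.sin(th),np.cos(th)]); c=np.array([0,.101])+r*np.array([-np.cos(th),np.sin(th)])+(.0025+off)*n
    return toW([c[0]+.011,0,c[1]+.025])
E
python3 - <<'E'
from h import *
R=np.load("R.npy")
j=np.array(sense()["joint_pos"]);j[0]+=.7;move_joints(j);st("back")
move_l(hp(.9,.03),R,feed=.12);st("above")
h=move_l(hp(.84),feed=.02,until_force=3);st(("touch",h))
E
```

```text
back t22.7 M [-4.980e+01 -2.000e-01  3.296e+02] F [ 0.6 -0.2 -0.4] gap -0.0002 gf 0.0
above t23.9 M [-13.    0.3 209.7] F [-0.3 -0.4  0.2] gap -0.0002 gf 0.0
('touch', False) t25.8 M [-40.2   0.  187.5] F [ 1.1 -1.1  1.5] gap -0.0000 gf 0.7
```

Run:
```python
from h import *
th=.84
while th>.05:
    th-=.03
    h=move_l(hp(th),feed=.02,until_force=9); F=mf();q=toM(np.array(sense()["position"]))*1000
    print("%.2f t%.1f x%.1f z%.1f"%(th,sense()["time_s"],q[0],q[2]),F.round(1),h)
    if h or np.linalg.norm(F)>14: break
```

```text
0.81 t26.0 x-42.0 z185.9 [ 1.3 -1.   3.4] False
0.78 t26.3 x-43.9 z184.2 [ 2.3 -0.6  2.9] False
0.75 t26.6 x-45.8 z182.3 [1.9 0.2 2.3] False
0.72 t26.8 x-47.6 z180.5 [ 1.9 -0.3  2.4] False
0.69 t27.1 x-49.3 z178.7 [1.9 0.7 2.5] False
0.66 t27.4 x-50.9 z176.9 [1.7 0.3 1.4] False
0.63 t27.6 x-52.4 z175.0 [0.9 0.2 1.6] False
0.60 t27.9 x-53.9 z173.0 [1.6 0.5 2. ] False
0.57 t28.1 x-55.3 z171.1 [0.6 0.7 1.6] False
0.54 t28.4 x-56.6 z169.0 [-0.   0.6  1.4] False
0.51 t28.7 x-57.8 z167.0 [0.3 0.1 2.3] False
0.48 t28.9 x-59.0 z164.9 [ 0.6 -0.2  1. ] False
0.45 t29.2 x-60.1 z162.8 [0.7 0.8 0.2] False
0.42 t29.5 x-61.2 z160.7 [0.9 0.9 0.8] False
0.39 t29.8 x-62.3 z158.5 [0.3 0.9 0.2] False
0.36 t30.0 x-63.2 z156.2 [ 0.7 -0.8  0.4] False
0.33 t30.3 x-64.2 z154.0 [-0.4  0.3 -1. ] False
0.30 t30.6 x-64.9 z151.8 [0.1 0.  0.1] False
0.27 t30.8 x-65.6 z149.5 [ 0.7  0.4 -0.2] False
0.24 t31.1 x-66.3 z147.3 [0.2 0.8 0.3] False
0.21 t31.4 x-66.9 z144.9 [ 0.5  0.5 -0.3] False
0.18 t31.6 x-67.4 z142.6 [-0.4  0.5  0.5] False
0.15 t31.9 x-67.9 z140.3 [-0.1 -0.3  0.3] False
0.12 t32.1 x-68.2 z137.9 [ 0.2  0.4 -0.6] False
0.09 t32.4 x-68.6 z135.5 [-0.2  0.8  0.3] False
0.06 t32.7 x-68.8 z133.1 [-0.7  0.2  0.2] False
0.03 t33.0 x-69.0 z130.8 [0.5 0.5 0.1] False
```

The force stayed at 1–3 N and faded to nothing, far below the expected 7 N, so the hook probably wasn't pulling. I back off and look.

```bash
cat > look.py <<'E'
from h import *
import sys
k=sys.argv[1]
img=np.full((560,800,3),255,np.uint8)
for n,col in(("top",(255,0,0)),("side",(0,0,255))):
    pc,d=camera(n);cv2.imwrite(f"pics/{n}{k}.png",pc[:,:,::-1]);np.save(f"{n}{k}.npy",d)
    M=toM(cloud(n,d)); q=M[(abs(M[...,1])<.03)&(M[...,0]>-.12)&(M[...,0]<.18)&(M[...,2]>.07)&(M[...,2]<.23)]*1000
    for x,y,z in q: cv2.circle(img,(int(330+x*2.6),int(700-z*2.6)),1,col,-1)
cv2.circle(img,(330,int(700-101*2.6)),5,(0,200,0),-1)
s=cv2.imread(f"pics/side{k}.png")[195:315,240:370];img[0:240,540:800]=cv2.resize(s,None,fx=2,fy=2)
s=cv2.imread(f"pics/top{k}.png")[175:285,240:345];img[0:220,0:210]=cv2.resize(s,None,fx=2,fy=2)
cv2.imwrite(f"pics/prof{k}.png",img)
E
python3 - <<'E'
from h import *
p=np.array(sense()["position"]);move_l(p+[0,0,.15],feed=.25)
j=np.array(sense()["joint_pos"]);j[0]-=.8;print(j);move_joints(j);st()
E
python3 look.py 4
```

```text
[-0.40855017  0.23000492 -0.80305782  1.89322417  0.18542751  1.09625364
 -2.11372095]
 t35.1 M [-307.7  296.9  279.2] F [0.6 0.1 0.7] gap 0.0003 gf 0.0
```

View pics/prof4.png

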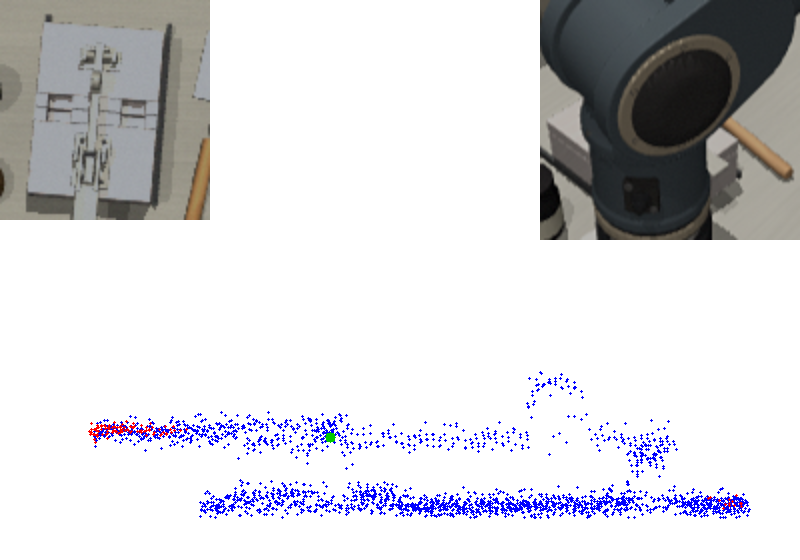

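The lever is flat (handle along z≈103) and the claw lies level over the keeper. A loose claw would have swung up with the lever, so it looks hooked. I check whether the loose half moved.

Run:
```python
from h import *
for k in"034":
    M=toM(cloud("top",np.load(f"top{k}.npy")))*1000
    m=(abs(M[...,2]-75)<8)&(abs(M[...,1])<72)
    # far and near edges per column of the image, averaged
    cols=[M[...,0][:,c][m[:,c]&(M[...,0][:,c]>-80)&(M[...,0][:,c]<200)] for c in range(262,318)]
    fe=np.median([c.max() for c in cols if len(c)>20]);ne=np.median([c.min() for c in cols if len(c)>20])
    kp=M[(abs(M[...,2]-94)<5)&(M[...,0]>108)&(M[...,0]<145)&(abs(M[...,1])>9)&(abs(M[...,1])<24)]
    b=M[(abs(M[...,1])<4)&(M[...,0]>20)&(M[...,0]<150)&(M[...,2]>86)&(M[...,2]<150)]
    e=b[b[:,0]>98]
    print(k,"far %.1f near %.1f len %.1f"%(fe,ne,fe-ne),"keeper x",kp[:,0].mean().round(1),len(kp), "bar x<70 z",np.median(b[b[:,0]<70][:,2]),"bar x>102 z",np.median(e[:,2]) if len(e) else 0,"end x",np.sort(b[:,0])[-4:].round(1))
```

```text
0 far 163.4 near -48.9 len 212.3 keeper x 124.6 33 bar x<70 z 149.15351117948285 bar x>102 z 93.89057851442794 end x [126.1 127.7 128.4 129.2]
3 far 163.7 near -48.6 len 212.3 keeper x 125.1 46 bar x<70 z 112.52434861948512 bar x>102 z 102.80508214322326 end x [134.6 135.7 136.8 136.9]
4 far 159.7 near -48.6 len 208.3 keeper x 121.6 50 bar x<70 z 100.25267455496035 bar x>102 z 100.48443934202922 end x [130.4 132.1 132.5 133.1]
```

The loose half moved about 4 mm closed, the keeper went from 125.1 to 121.6, and the bar lies level with its top at 100.5, so the hook is over the keeper. I check with a light press that the handle is on its stop.

Run:
```python
from h import *
R=np.load("R.npy")
j=np.array(sense()["joint_pos"]);j[0]+=.8;move_joints(j)
move_l(hp(.05,.004),R,feed=.15);sleep(.2);st("above")
a=hp(0);z=a[2]+.003
while z>a[2]-.007:
    z-=.0004;move_l([a[0],a[1],z],feed=.01);sleep(.04);F=np.mean([mf() for _ in range(3)],0);print(round(z*1000-a[2]*1000,1),round(sense()["position"][2]*1000,1),F.round(1))
    if F[2]>6: break
sleep(.3);st("press")
```

```text
above t38.0 M [-6.810e+01  1.000e-01  1.372e+02] F [-0.4  0.2  0.1] gap -0.0002 gf 0.0
2.6 131.1 [ 0.2  0.2 -0.6]
2.2 130.7 [-0.4  0.7 -1.3]
1.8 130.3 [0.5 0.6 0.2]
1.4 129.9 [-0.9  0.4 -0. ]
1.0 129.5 [ 0.7 -0.2 -0.3]
0.6 129.1 [ 1.1  0.5 -1. ]
0.2 128.7 [ 0.2 -0.   0.2]
-0.2 128.5 [-1.2 -0.2  3.7]
-0.6 128.4 [-2.4 -0.3  6.5]
press t41.3 M [-6.900e+01  1.000e-01  1.284e+02] F [-1.5 -1.   6.9] gap -0.0005 gf 3.3
```

The handle is on its stop: contact came at TCP z 128.5, exactly the shut height. I retreat and hand in.

Run:
```python
from h import *
p=np.array(sense()["position"]);move_l(p+[0,0,.12],feed=.15);sleep(.3);st()
print(finish_job())
```

```text
t42.6 M [-69.2   0.  247.8] F [ 0.1 -1.3 -0.5] gap -0.0001 gf 0.0
the job is handed in; nothing more can be done
None
```

I closed the latch and handed the job in at about 43 s, with the lever flat on its stop, the hook over the keeper and the loose half drawn in about 4 mm; I could not measure the final hook pull (over 6 N needed), pressing the lever took only about 1–4 N instead of 7, and seating the claw peaked at about 18 N at the wrist, more than I meant, though I judged that load to be on the claw's bar and not the hook.

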